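Charge a grinding jar with a ball and start the shaker

ROBOT

A 6-joint arm with a two-finger parallel gripper is mounted at the origin on the work surface. World frame = base frame: x ahead of the robot, y to its left, z up, the work surface at z = 0. Lengths are in m, angles in rad, forces in N, time in s.
With the tool pointing down it reaches from about 0.25 to 0.775 m from the base axis. Payload 4 kg.
Tool frame: the origin (TCP) lies at the very end of the fingers, on their centre line; the grasp point (between the pads) lies 19 mm behind it; z points along the fingers, y is the line along which they close (so a half turn about z gives the same grasp; the last joint's range is limited). The gripper opens to 94 mm and grips with 3 to 60 N. Pads are 16 mm wide; open, the fingers measure 119 mm over their backs; the gripper's body (75 mm by 177 mm) begins 78 mm behind the grasp point.
Start: joints at [-1.315, 0.087, 1.371, -0, 1.684, -0.103], TCP at [0.193, -0.515, 0.206] pointing down, gripper open.
Joint ranges: [-3.1, 3.1], [-0.76, 2.03], [0.27, 2.55], [-1.08, 4.22], [0.17, 2.65], [-2.57, 2.57]. Speed limits (rad/s): [2.79, 2.79, 3.14, 3.14, 3.14, 3.14].

INTERFACE

Orientations are given as [roll, pitch, yaw] about the fixed x, y, z axes, in that order (R = Rz(yaw) Ry(pitch) Rx(roll)).
In Python, from bench import robot gives the robot as it stands. The module is installed in compiled form; this text tells all that it offers.
- The arm moves only by the tool move_arm, never from a script. Its argument "deltas" is one flat list of numbers, 7 for each row, row after row: the turn, a rotation vector about the tool's x, y, z in rad, then the shift along the tool's x, y, z in cm, then the closure, from -1 (fully open) to 1 (shut). A call has 1 to 8 rows; each row is the pose to reach, as a shift and turn from the pose commanded when the call began, along the tool's axes at that moment; what a row does not reach only later rows make up. A row lasts 1/10 s, in which the tool goes at most 50 mm and 8.59 degrees, less where a joint would pass 70% of its speed; a pose out of reach is approached as far as the arm can. A call with a gripper value outside its range is refused whole. The fingers move at their own pace and stop on an object; the grip force is fixed at half the most. Time passes only in rows, so rows that repeat a pose let the fingers close. It gives the time, the measured TCP pose, the force, the opening and the grip force at its end, in the units of the state.
- robot.get_obs(): the state, without advancing time (a new reading comes with each control period).
- robot.snapshot(name): name is "scene" or "top"; returns a dict with "image" (480x640x3 uint8, red, green, blue), "depth" (480x640 float32, m along the optical axis (not along the pixel's ray), 0 where there is no reading), "fov_y" (degrees; the focal length in pixels is half the picture's height over the tangent of half this angle, whatever the lens; pixels are square), "cx", "cy" (the principal point, pixels), "D" ([k1, k2, p1, p2, k3] as OpenCV has them; the pictures are not rectified), "origin" and "orientation" of the camera in the world. Camera axes: x right, y up, looking along -z (the intrinsics and any distortion apply to the point x, -y, -z); pixel columns grow to the right and rows downward; lengths in m; the calibration is good to about 2 mm. A picture is of the moment at which its call begins.
- robot.close_job(): hands the job in; it is judged then, once.
The state is a dict: "time": time; "joint_positions": joint angles; "qvel": joint speeds; "joint_torque": joint torques, N m; "tool_pos": TCP position; "ee_rot": TCP orientation; "wrist_force": force on the tool from outside, world axes, zero at the start; "wrist_torque": the same for the moment, N m; "width": finger opening in m; "finger_force": force on a finger pad.
Only numpy, scipy, OpenCV 4.12 (cv2) and the standard library are available. Lean on these libraries where they do the work, as an engineer would, in place of code of your own. Each camera call takes 0.05 s, during which the arm holds its last target. There are 200 camera calls.

TASK

Press the red plunger of the ball dispenser straight down to its stop and keep it there a moment, so that the grinding ball rolls out, then let it spring back up. Put the ball from the end of the chute into the jar with the green band, stand that jar upright, wholly on the shaker's round black pad, and only then switch the shaker on by throwing its red-knobbed lever fully over. Leave the blue-banded jar, the beaker and the petri dish where they are and do not tip the green jar.

Things in the scene. Friction and masses are not known exactly. Their poses are not given: they have to be found in the camera images.
- dispenser: Ball dispenser fixed to the bench: white housing 82 (x) x 68 (y) x 150 mm high with a blue top plate; origin under the plunger's axis, on the bench. The housing spans x -26 to +56 mm. Out of its front (-x side) an open chute of two steel rails (outer width 21 mm, each 5 mm thick) slopes down 8 degrees along -x to a 16 mm wide end stop at x -126 mm, whose top is 75 mm above the bench; a base plate 70 mm wide, 10 mm high lies under it. Z is up. Nothing stands beside the chute.
- plunger (a joint): Travel of the dispenser's plunger in m: 0 up (spring at rest), 0.024 fully down on its stop. About 4 N at the start and 11 N at the stop; it springs back up when let go. The plunger carries the gate that holds the ball: the ball is freed only within the last 2 mm of travel and needs about half a second with the plunger held down to roll clear.
- plunger_top (a point): Centre of the top face of the red plunger head, a disc 40 mm in diameter, 10 mm thick; 186 mm above the bench when up, 162 mm when fully down. It moves along z.
- ball_center (a point): Centre of the grinding ball, brown agate, diameter 30 mm, about 40 g. At the start it waits inside the dispenser's housing behind the gate, out of reach.
- chute_end (a point): Where the ball's centre comes to rest at the lower end of the chute, 68 mm above the bench, 82 mm in front of the housing. There the ball rests on the two rails and against the end stop; it is wider than the rails (4.5 mm a side), so it can be gripped from above with the fingers closing across the chute (along the dispenser's y), the tips passing beside the rails down to 15 mm above the bench.
- green_jar_center (a point): Centre, half-way up (25 mm above its underside), of the jar to be loaded: open round white plastic jar with a green band, outer diameter 62 mm, 50 mm high, wall 4 mm, floor 5 mm, about 120 g, standing on the bench.
- blue_jar_center (a point): Centre of the other jar, identical but with a blue band. Leave it alone.
- beaker: Glass beaker, 66 mm diameter, 85 mm high, origin at the centre of its underside. Leave it alone.
- petri: Clear petri dish, 90 mm diameter, 14 mm high, origin at the centre of its underside. Leave it alone.
- shaker: Laboratory shaker fixed to the bench, 180 (x) x 260 (y) mm, origin under its centre, on the bench. White case 45 mm high, a steel platform on its +y half, 53 mm high, carrying the round pad; the lever's block, 70 (x) x 50 (y) mm, top 70 mm above the bench, on its -y half at x -20, y -90 mm.
- pad (a point): Centre of the top of the shaker's round black rubber pad, 100 mm in diameter, 55 mm above the bench, flat and without a rim.
- lever (a joint): Angle of the shaker's toggle lever in rad: about 0 is off (leaning about 0.5 rad to the shaker's -x), 1.0 is fully on, at its stop (leaning 0.5 rad to +x). Light friction (about 1 N at the knob) keeps it where it is left.
- lever_tip (a point): Centre of the lever's red ball knob, diameter 26 mm, at the end of a 10 mm rod, 60 mm from the hinge. The hinge runs along the shaker's y through the shaker's x -20, y -90 mm, 67 mm above the bench. Pushed along the shaker's +x, the knob travels about 58 mm over an arc from off to on; its centre is about 120 mm above the bench at both ends and 127 mm in the middle.
There are look-alikes about, which are no part of the job. Leave any yellow look-alike of the part that bears green_jar_center alone.

How it is judged:
By the outcome, as a careful person would: the job done as asked, in the order asked, and still so for the second after the job is handed in, with the robot touching nothing.
It also fails if it takes over 61 s, if anything falls off the work surface, if the arm or the gripper's body presses on something with over 40 N, if the wrist force passes 120 N, or if a joint passes its speed limit or range.

## Working session

There is one attempt and no reset: what is moved stays moved. The work goes in short steps, Python scripts to look and compute and a tool call to move; the robot and the scene stay as the last step left them, time stands still between calls to the robot, and variables do not carry over. Pictures are saved under pics/ and viewed, at most 10 in all, crops included, and the job is handed in when it is done.

Besides the shell and the picture viewer there is one more tool, called after "Call:" as name(argument=value, ...) on one line, values as JSON. move_arm: Moves the arm, as the interface text tells. Its arguments: {"type":"object","properties":{"deltas":{"type":"array","items":{"type":"number"}}},"required":["deltas"]}

```bash
mkdir -p pics; cat > h.py <<'E'
import numpy as np, cv2
from scipy.spatial.transform import Rotation as R
from bench import robot
def snap(name,fn=None):
    s=robot.snapshot(name)
    if fn: cv2.imwrite('pics/'+fn,s['image'][:,:,::-1])
    np.savez('last_'+name,**s); return s
def cam(s):
    f=240/np.tan(np.radians(float(s['fov_y']))/2)
    K=np.array([[f,0,float(s['cx'])],[0,f,float(s['cy'])],[0,0,1]])
    o=np.array(s['orientation'],float)
    Rm=o if o.shape==(3,3) else (R.from_euler('xyz',o).as_matrix() if o.size==3 else R.from_quat(o).as_matrix())
    return K,np.array(s['D'],float).ravel(),Rm,np.array(s['origin'],float)
def rays(s,uv):
    K,D,Rm,o=cam(s)
    n=cv2.undistortPoints(np.array(uv,float).reshape(-1,1,2),K,D).reshape(-1,2)
    return o,np.c_[n[:,0],-n[:,1],-np.ones(len(n))]@Rm.T
def onplane(s,uv,z):
    o,d=rays(s,uv); return o+d*((z-o[2])/d[:,2])[:,None]
def bydepth(s,uv):
    o,d=rays(s,uv); uv=np.array(uv,int).reshape(-1,2)
    return o+d*np.array(s['depth'])[uv[:,1],uv[:,0]][:,None]
def cloud(s):
    v,u=np.mgrid[0:480,0:640]; return bydepth(s,np.c_[u.ravel(),v.ravel()]).reshape(480,640,3)
E
python3 - <<'E'
from h import *
for n in('top','scene'):
    s=snap(n,n+'0.png'); print(n,s['origin'],s['orientation'],s['fov_y'],s['cx'],s['cy'],s['D'])
print(robot.get_obs())
E
```

```text
top [ 0.49556509 -0.05040075  1.25375865] [ 9.06736007e-02  2.25325825e-04 -1.57603775e+00] 47.30993285523889 316.94126037846536 238.80908115846395 [-0.01680642  0.          0.          0.          0.        ]
scene [1.45357387 0.27181092 1.10467833] [ 0.74401452 -0.01777534  1.95880504] 45.18544107526825 315.7092714975909 239.66392998556515 [0.04618232 0.         0.         0.         0.        ]
{'time': 0.1, 'joint_positions': array([-1.31509436e+00,  8.78621597e-02,  1.37207997e+00, -1.20960562e-05,
        1.68356025e+00, -1.03105027e-01]), 'qvel': array([ 0.00049769,  0.00048024, -0.00245888,  0.0006045 ,  0.00044766,
       -0.00134944]), 'joint_torque': array([ 1.73851673e-03, -3.41251051e+01, -3.03301549e+01,  7.20123458e-02,
        3.04297206e-02, -9.46622458e-05]), 'tool_pos': array([ 0.19300476, -0.51451544,  0.20444329]), 'ee_rot': array([-3.13969183e+00, -1.84595577e-04,  3.58805470e-01]), 'wrist_force': array([-0.37217969,  0.76333586,  0.32755664]), 'wrist_torque': array([-0.02771642, -0.0714848 , -0.02079094]), 'finger_force': 0.0, 'width': 0.09393940266577429}
```

View pics/top0.png

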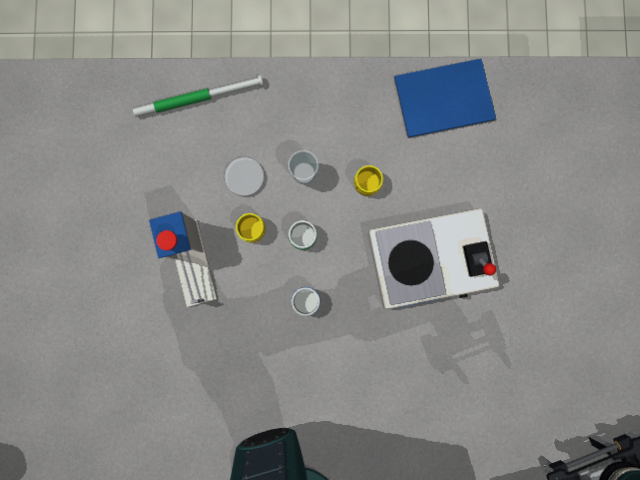

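View pics/scene0.png

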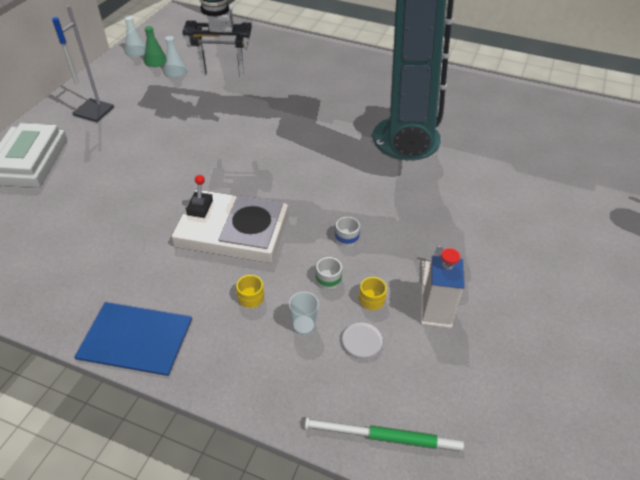

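The top view shows the plunger at (167,240), chute running down to about (198,300), green jar at (302,235), blue jar at (306,301), pad at (411,262) and knob at (489,269). The scene view confirms that the green-banded jar is the one next to the beaker, at (329,272).

```bash
cat > m.py <<'E'
from h import *
s=dict(np.load('last_top.npz')); im=s['image']; hsv=cv2.cvtColor(im,cv2.COLOR_RGB2HSV); P=cloud(s)
def cen(m,box):
    x0,y0,x1,y1=box; k=np.zeros(m.shape,np.uint8); k[y0:y1,x0:x1]=m[y0:y1,x0:x1]
    c=max(cv2.findContours(k,cv2.RETR_EXTERNAL,cv2.CHAIN_APPROX_NONE)[0],key=cv2.contourArea)
    return cv2.minEnclosingCircle(c),cv2.minAreaRect(c),c
red=((hsv[...,1]>150)&((hsv[...,0]<8)|(hsv[...,0]>172))&(hsv[...,2]>90)).astype(np.uint8)
for nm,m,b,z in[('plunger',red,(140,215,200,260),.186),('knob',red,(470,250,510,290),.122),
  ('pad',(hsv[...,2]<60).astype(np.uint8),(380,230,445,295),.055)]:
    (c,r),_,k=cen(m,b); print(nm,c,r,onplane(s,[c],z).round(4))
# jars by depth: rim height
Z=P[...,2]
for nm,b in[('green',(280,212,325,257)),('blue',(284,280,330,325)),('beaker',(284,145,325,190))]:
    x0,y0,x1,y1=b; q=P[y0:y1,x0:x1].reshape(-1,3); zt=np.percentile(q[:,2],98)
    t=q[(q[:,2]>zt-.008)]; (c,r)=cv2.minEnclosingCircle(t[:,:2].astype(np.float32)); print(nm,zt.round(3),len(t),np.round(c,4),round(r,4))
# dispenser housing top z~.15, shaker case
for nm,b,lo,hi in[('disp',(130,200,210,270),.14,.156),('shaker',(360,200,510,315),.035,.06),('base',(160,245,225,312),.005,.016),('rails',(160,245,225,312),.045,.1),('block',(455,230,500,290),.064,.075)]:
    x0,y0,x1,y1=b; q=P[y0:y1,x0:x1].reshape(-1,3); t=q[(q[:,2]>lo)&(q[:,2]<hi)]
    (c,wh,a)=cv2.minAreaRect(t[:,:2].astype(np.float32)); print(nm,len(t),np.round(c,4),np.round(wh,4),round(a,2))
E
python3 m.py
```

```text
plunger (166.5, 240.0) 9.962529182434082 [[0.5919 0.2441 0.186 ]]
knob (489.1363525390625, 268.8636474609375) 6.24080228805542 [[ 0.5342 -0.4063  0.122 ]]
pad (410.6956481933594, 262.5434875488281) 22.473194122314453 [[ 0.5513 -0.2557  0.055 ]]
green 0.052 170 [ 0.5712 -0.0308] 0.0782
blue 0.052 160 [ 0.4723 -0.0252] 0.0344
beaker 0.087 169 [ 0.6458 -0.0326] 0.1513
disp 1027 [0.6073 0.248 ] [0.0828 0.069 ] 15.02
shaker 8564 [ 0.5592 -0.3091] [0.1878 0.2608] 10.65
base 1442 [0.5211 0.2323] [0.1497 0.1431] 0.12
rails 320 [0.5264 0.2196] [0.117  0.0674] 21.09
block 480 [ 0.5595 -0.4   ] [0.0703 0.0507] 9.21
```

```bash
cat > d.py <<'E'
# usage: d.py x y z yaw : delta in the tool axes
import sys
from h import *
def delta(x,y,z,yaw):
    o=robot.get_obs(); p=np.array(o['tool_pos']); e=R.from_euler('xyz',o['ee_rot'])
    print('dpos cm',(e.inv().apply(np.array([x,y,z])-p)*100).round(2),'rot',(e.inv()*R.from_euler('xyz',[np.pi,0,yaw])).as_rotvec().round(3),'at',p.round(4),np.round(o['ee_rot'],3))
if __name__=='__main__': delta(*map(float,sys.argv[1:5]))
E
python3 - <<'E'
from h import *
s=dict(np.load('last_top.npz')); P=cloud(s)
for nm,u in[('green',(302,235)),('blue',(306,301)),('yellow',(250,228)),('beaker',(303,166))]:
    h=.085 if nm=='beaker' else .05
    c=onplane(s,[u],h)[0,:2]; print(nm,c.round(4))
    if nm=='beaker': continue
    q=P.reshape(-1,3); t=q[(q[:,2]>.042)&(q[:,2]<.06)]
    for _ in range(3):
        k=t[np.linalg.norm(t[:,:2]-c,axis=1)<.038][:,:2]
        sol=np.linalg.lstsq(np.c_[2*k,np.ones(len(k))],(k**2).sum(1),rcond=None)[0]; c=sol[:2]
    print('  fit',len(k),c.round(4),np.sqrt(sol[2]+c@c).round(4))
E
python3 d.py .592 .244 .26 .262
```

```text
green [ 0.6136 -0.0178]
  fit 164 [ 0.6167 -0.0169] 0.0288
blue [ 0.4688 -0.0261]
  fit 158 [ 0.469  -0.0233] 0.0288
yellow [0.6298 0.0972]
  fit 173 [0.6336 0.0997] 0.0288
beaker [ 0.7606 -0.0213]
dpos cm [ 64.   -57.02  -5.44] rot [-0.002 -0.     0.097] at [ 0.193  -0.5145  0.2044] [-3.14  -0.     0.359]
```

Call:
move_arm(deltas=[0, 0, 0, 0, 0, -5.4, 1, 0, 0, 0.097, 64, -57, -5.4, 1, 0, 0, 0.097, 64, -57, -5.4, 1, 0, 0, 0.097, 64, -57, -5.4, 1, 0, 0, 0.097, 64, -57, -5.4, 1, 0, 0, 0.097, 64, -57, -5.4, 1, 0, 0, 0.097, 64, -57, -5.4, 1, 0, 0, 0.097, 64, -57, -5.4, 1])

```text
time: 0.9
tool_pos: [0.3564, -0.2033, 0.2568]
ee_rot: [-3.141, 0.0, 0.261]
wrist_force: [-0.0, -0.4, -0.4]
width: 0.0336
finger_force: 0.0
```

```bash
python3 d.py .592 .244 .22 .262
```

```text
dpos cm [ 34.31 -37.12   3.68] rot [-0.     0.    -0.001] at [ 0.3564 -0.2033  0.2568] [-3.141  0.     0.261]
```

Call:
move_arm(deltas=[0, 0, 0, 34.3, -37.1, 0, 1, 0, 0, 0, 34.3, -37.1, 0, 1, 0, 0, 0, 34.3, -37.1, 0, 1, 0, 0, 0, 34.3, -37.1, 0, 1, 0, 0, 0, 34.3, -37.1, 0, 1, 0, 0, 0, 34.3, -37.1, 0, 1, 0, 0, 0, 34.3, -37.1, 0, 1, 0, 0, 0, 34.3, -37.1, 0, 1])

```text
time: 1.7
tool_pos: [0.5427, 0.1508, 0.2565]
ee_rot: [3.141, 0.001, 0.262]
wrist_force: [1.3, 0.1, 1.0]
width: 0.0004
finger_force: 0.0
```

```bash
python3 d.py .592 .244 .2 .262
```

```text
dpos cm [ 7.18 -7.73  5.65] rot [0.    0.001 0.   ] at [0.5427 0.1508 0.2565] [3.141e+00 1.000e-03 2.620e-01]
```

Call:
move_arm(deltas=[0, 0, 0, 7.2, -7.7, 0, 1, 0, 0, 0, 7.2, -7.7, 0, 1, 0, 0, 0, 7.2, -7.7, 0, 1, 0, 0, 0, 7.2, -7.7, 5.6, 1, 0, 0, 0, 7.2, -7.7, 5.6, 1, 0, 0, 0, 7.2, -7.7, 5.6, 1])

```text
time: 2.3
tool_pos: [0.5903, 0.2405, 0.1983]
ee_rot: [3.141, 0.007, 0.261]
wrist_force: [-0.4, 0.2, 0.1]
width: 0.0008
finger_force: 0.0
```

```bash
python3 d.py .592 .244 .162 .262; python3 -c "
from h import *
for n in('top','scene'): snap(n,n+'1.png')
a=cv2.imread('pics/top1.png')[200:320,120:240]; b=cv2.imread('pics/scene1.png')[200:340,380:520]
cv2.imwrite('pics/c1.png',np.hstack([cv2.resize(a,(400,400)),cv2.resize(b,(400,400))]))"
```

```text
dpos cm [ 0.27 -0.29  3.63] rot [ 0.001  0.007 -0.001] at [0.5903 0.2405 0.1983] [3.141 0.007 0.261]
```

View pics/c1.png

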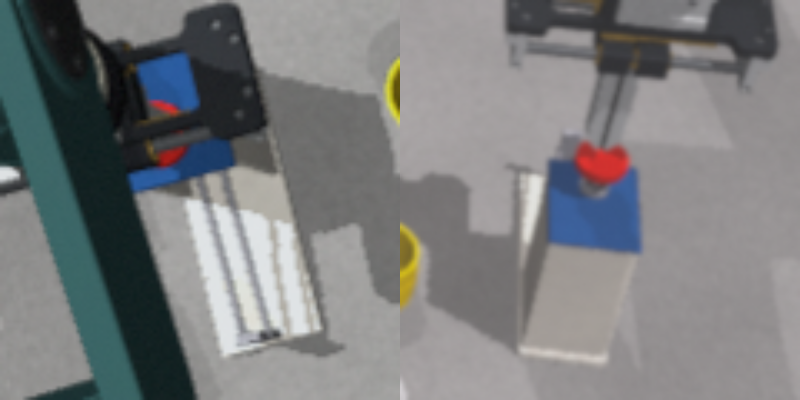

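The fingertips are centred over the red plunger head in both crops.

Call:
move_arm(deltas=[0, 0, 0, 0.2, -0.2, 0.8, 1, 0, 0, 0, 0.2, -0.2, 1.5, 1, 0, 0, 0, 0.2, -0.2, 2.2, 1, 0, 0, 0, 0.2, -0.2, 2.9, 1, 0, 0, 0, 0.2, -0.2, 3.4, 1, 0, 0, 0, 0.2, -0.2, 3.8, 1, 0, 0, 0, 0.2, -0.2, 3.8, 1, 0, 0, 0, 0.2, -0.2, 3.8, 1])

```text
time: 3.2
tool_pos: [0.5946, 0.2443, 0.1662]
ee_rot: [3.141, -0.005, 0.262]
wrist_force: [-0.6, 0.3, 10.2]
width: 0.0002
finger_force: 4.5
```

Call:
move_arm(deltas=[0, 0, 0, -0.2, 0, 0.4, 1, 0, 0, 0, -0.2, 0, 0.7, 1, 0, 0, 0, -0.2, 0, 0.7, 1, 0, 0, 0, -0.2, 0, 0.7, 1])

```text
time: 3.6
tool_pos: [0.5945, 0.2443, 0.1622]
ee_rot: [3.142, -0.012, 0.262]
wrist_force: [1.0, 0.2, 14.0]
width: 0.0003
finger_force: 7.0
```

Call:
move_arm(deltas=[0, 0, 0, 0, 0, 0.3, 1, 0, 0, 0, 0, 0, 0.3, 1, 0, 0, 0, 0, 0, 0.3, 1, 0, 0, 0, 0, 0, 0.3, 1, 0, 0, 0, 0, 0, 0.3, 1, 0, 0, 0, 0, 0, 0.3, 1, 0, 0, 0, 0, 0, 0.3, 1, 0, 0, 0, 0, 0, 0.3, 1])

```text
time: 4.4
tool_pos: [0.5946, 0.2444, 0.1621]
ee_rot: [3.142, -0.014, 0.262]
wrist_force: [-2.5, -1.5, 21.4]
width: 0.0007
finger_force: 10.7
```

Call:
move_arm(deltas=[0, 0, 0, 0, 0, 0.3, 1, 0, 0, 0, 0, 0, -1, 1, 0, 0, 0, 0, 0, -2.5, 1, 0, 0, 0, 0, 0, -4, 1, 0, 0, 0, 0, 0, -7, 1, 0, 0, 0, 0, 0, -9, 1, 0, 0, 0, 0, 0, -9, 1, 0, 0, 0, 0, 0, -9, 1])

```text
time: 5.2
tool_pos: [0.5911, 0.2436, 0.242]
ee_rot: [3.141, 0.002, 0.262]
wrist_force: [0.5, 0.1, -0.8]
width: 0.0003
finger_force: 0.0
```

```bash
python3 d.py .4876 .216 .2 .262; python3 -c "
from h import *
s=snap('top','top2.png');  im=cv2.imread('pics/top2.png'); 
K,D,Rm,o=cam(s)
p=np.array([.4876,.2161,.068]); c=(p-o)@Rm; uv=K@[c[0]/-c[2],-c[1]/-c[2],1]; print(uv)
a=cv2.resize(im[200:320,140:260],(600,600),interpolation=cv2.INTER_NEAREST); cv2.imwrite('pics/c2.png',a)"
```

```text
dpos cm [-10.7   -0.02   4.22] rot [ 0.     0.002 -0.   ] at [0.5911 0.2436 0.242 ] [3.141e+00 2.000e-03 2.620e-01]
[193.35355125 292.99069649   1.        ]
```

View pics/c2.png

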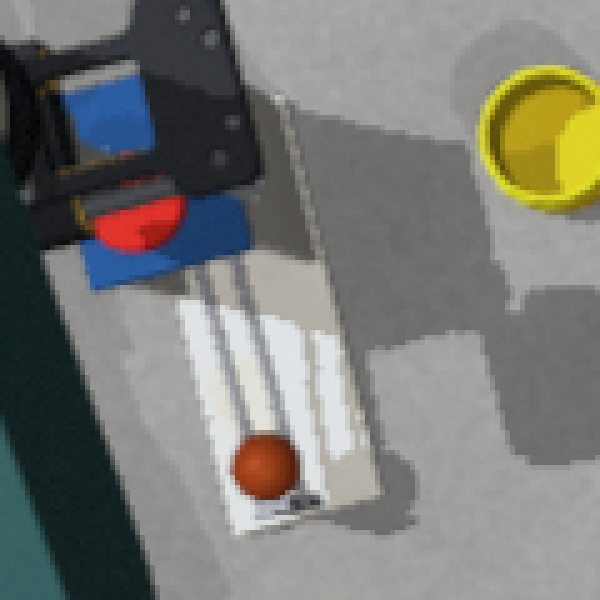

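The ball is at the chute end, pixel (193,293), matching the computed point (0.488, 0.216).

Call:
move_arm(deltas=[0, 0, 0, -5, 0, 0, -1, 0, 0, 0, -10.7, 0, 0, -1, 0, 0, 0, -10.7, 0, 0, -1, 0, 0, 0, -10.7, 0, 4, -1, 0, 0, 0, -10.7, 0, 8, -1, 0, 0, 0, -10.7, 0, 11, -1, 0, 0, 0, -10.7, 0, 11, -1, 0, 0, 0, -10.7, 0, 11, -1])

```text
time: 6.05
tool_pos: [0.4879, 0.2159, 0.1323]
ee_rot: [3.141, 0.002, 0.262]
wrist_force: [1.0, -0.4, 0.7]
width: 0.0609
finger_force: 0.0
```

```bash
python3 d.py .4876 .216 .049 .262
```

```text
dpos cm [-0.01 -0.02  8.33] rot [ 0.     0.002 -0.   ] at [0.4879 0.2159 0.1323] [3.141e+00 2.000e-03 2.620e-01]
```

Call:
move_arm(deltas=[0, 0, 0, 0, 0, 2, -1, 0, 0, 0, 0, 0, 5, -1, 0, 0, 0, 0, 0, 8.3, -1, 0, 0, 0, 0, 0, 8.3, -1, 0, 0, 0, 0, 0, 8.3, -1, 0, 0, 0, 0, 0, 8.3, 1, 0, 0, 0, 0, 0, 8.3, 1, 0, 0, 0, 0, 0, 8.3, 1])

```text
time: 6.85
tool_pos: [0.4893, 0.2163, 0.052]
ee_rot: [-3.142, -0.003, 0.262]
wrist_force: [0.5, -0.1, -0.2]
width: 0.0732
finger_force: 0.0
```

Call:
move_arm(deltas=[0, 0, 0, 0, 0, 0, 1, 0, 0, 0, 0, 0, 0, 1, 0, 0, 0, 0, 0, 0, 1, 0, 0, 0, 0, 0, 0, 1, 0, 0, 0, 0, 0, 0, 1, 0, 0, 0, 0, 0, 0, 1, 0, 0, 0, 0, 0, 0, 1])

```text
time: 7.55
tool_pos: [0.4879, 0.2171, 0.0505]
ee_rot: [-3.139, -0.0, 0.262]
wrist_force: [-2.3, 3.8, 2.1]
width: 0.0284
finger_force: 30.0
```

Call:
move_arm(deltas=[0, 0, 0, 0, 0, -3, 1, 0, 0, 0, 0, 0, -8, 1, 0, 0, 0, 0, 0, -12, 1, 0, 0, 0, 0, 0, -12, 1])

```text
time: 7.95
tool_pos: [0.492, 0.2164, 0.1775]
ee_rot: [3.14, -0.014, 0.261]
wrist_force: [0.6, -0.2, -0.2]
width: 0.0288
finger_force: 30.0
```

```bash
python3 d.py .615 -.017 .13 0
```

```text
dpos cm [ 5.78 25.72  4.86] rot [-0.001 -0.014  0.261] at [0.492  0.2164 0.1775] [ 3.14  -0.014  0.261]
```

Call:
move_arm(deltas=[0, 0, 0.13, 2.8, 12, 0, 1, 0, 0, 0.261, 5.7, 25.7, 0, 1, 0, 0, 0.261, 5.7, 25.7, 0, 1, 0, 0, 0.261, 5.7, 25.7, 0, 1, 0, 0, 0.261, 5.7, 25.7, 0, 1, 0, 0, 0.261, 5.7, 25.7, 4, 1, 0, 0, 0.261, 5.7, 25.7, 7, 1, 0, 0, 0.261, 5.7, 25.7, 7, 1])

```text
time: 8.75
tool_pos: [0.6052, -0.0185, 0.0925]
ee_rot: [-3.141, 0.014, -0.001]
wrist_force: [-1.4, -0.3, -0.3]
width: 0.0283
finger_force: 30.0
```

Call:
move_arm(deltas=[0, 0, 0, 0, 0, 0, 1, 0, 0, 0, 0, 0, 0, 1])

```text
time: 8.95
tool_pos: [0.6107, -0.0173, 0.1021]
ee_rot: [3.141, -0.003, 0.002]
wrist_force: [0.1, 0.4, -0.2]
width: 0.0285
finger_force: 30.0
```

```bash
python3 d.py .615 -.017 .056 0; python3 -c "
from h import *
a=snap('top','top3.png')['image'][180:280,240:360,::-1]; b=snap('scene','scene3.png')['image'][200:310,260:392,::-1]
cv2.imwrite('pics/c3.png',np.hstack([cv2.resize(a,(400,333)),cv2.resize(b,(400,333))]))"
```

```text
dpos cm [ 0.41 -0.04  4.61] rot [ 0.001 -0.003  0.002] at [ 0.6107 -0.0173  0.1021] [ 3.141e+00 -3.000e-03  2.000e-03]
```

View pics/c3.png

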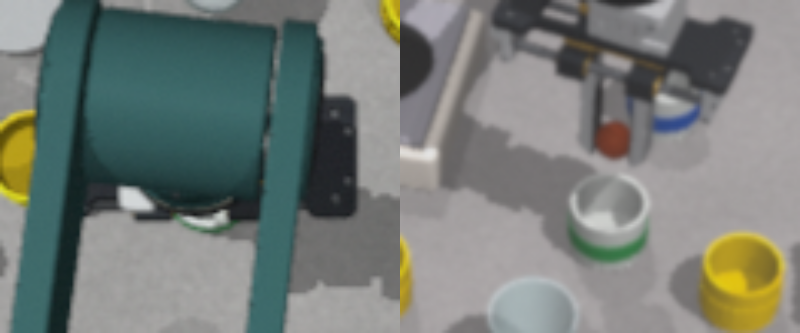

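```bash
python3 -c "
from h import *
s=dict(np.load('last_scene.npz')); im=s['image']; h=cv2.cvtColor(im,cv2.COLOR_RGB2HSV)
m=((h[...,1]>120)&(h[...,0]<12)).astype(np.uint8); m[:230]=0;m[262:]=0;m[:,:310]=0;m[:,350:]=0
c=cv2.moments(m,True); u=(c['m10']/c['m00'],c['m01']/c['m00']); print(u,c['m00'],onplane(s,[u],.121))
q=cloud(s).reshape(-1,3); t=q[(q[:,2]>.044)&(q[:,2]<.056)]; c=np.array([.615,-.017])
for _ in range(3):
    k=t[np.linalg.norm(t[:,:2]-c,axis=1)<.038][:,:2]
    sol=np.linalg.lstsq(np.c_[2*k,np.ones(len(k))],(k**2).sum(1),rcond=None)[0]; c=sol[:2]
print(len(k),c,np.sqrt(sol[2]+c@c), onplane(s,[[329,267.7]],.05))
"
```

```text
(329.8720930232558, 245.62790697674419) 86.0 [[ 0.61311211 -0.01765651  0.121     ]]
179 [ 0.61709675 -0.01708813] 0.028742321249188435 [[ 0.61920228 -0.01478523  0.05      ]]
```

Call:
move_arm(deltas=[0, 0, 0, 0.5, 0, 2, 1, 0, 0, 0, 0.5, 0, 4.4, 1, 0, 0, 0, 0.5, 0, 4.4, 1, 0, 0, 0, 0.5, 0, 4.4, 1, 0, 0, 0, 0.5, 0, 4.4, 1, 0, 0, 0, 0.5, 0, 4.4, 1])

```text
time: 9.65
tool_pos: [0.6159, -0.0176, 0.0582]
ee_rot: [3.141, -0.004, 0.001]
wrist_force: [-0.5, -0.6, 0.1]
width: 0.0285
finger_force: 30.0
```

Release, opening fully.

Call:
move_arm(deltas=[0, 0, 0, 0, 0, 0, -1, 0, 0, 0, 0, 0, 0, -1, 0, 0, 0, 0, 0, 0, -1, 0, 0, 0, 0, 0, 0, -1, 0, 0, 0, 0, 0, 0, -1, 0, 0, 0, 0, 0, 0, -1, 0, 0, 0, 0, 0, 0, -1, 0, 0, 0, 0, 0, 0, -1])

```text
time: 10.45
tool_pos: [0.6147, -0.0175, 0.0561]
ee_rot: [3.142, 0.0, 0.001]
wrist_force: [0.3, 0.0, 0.2]
width: 0.0892
finger_force: 0.0
```

```bash
python3 d.py .6165 -.017 .014 0; python3 -c "
from h import *
b=snap('scene','scene4.png')['image'][190:320,240:400,::-1]
cv2.imwrite('pics/c4.png',cv2.resize(b,(640,520)))"
```

```text
dpos cm [ 0.18 -0.05  4.21] rot [0.    0.    0.001] at [ 0.6147 -0.0175  0.0561] [3.142e+00 0.000e+00 1.000e-03]
```

View pics/c4.png

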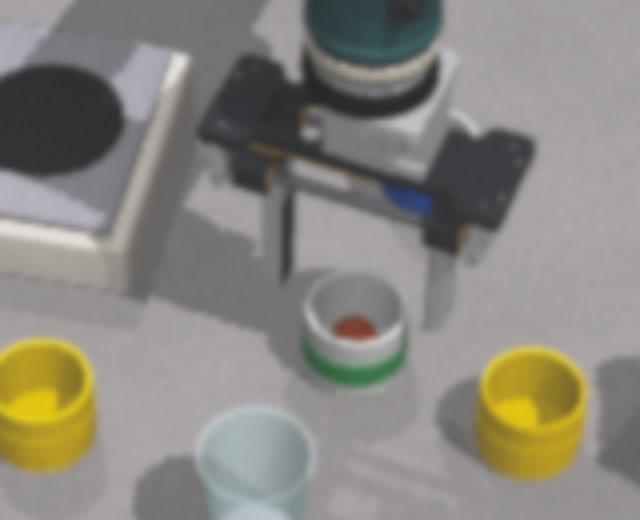

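The ball lies in the green jar (crop 353,330), with the fingers on either side of the jar.

Call:
move_arm(deltas=[0, 0, 0, 0.2, 0, 2, -1, 0, 0, 0, 0.2, 0, 4.2, -1, 0, 0, 0, 0.2, 0, 4.2, -1, 0, 0, 0, 0.2, 0, 4.2, -1, 0, 0, 0, 0.2, 0, 4.2, 1, 0, 0, 0, 0.2, 0, 4.2, 1, 0, 0, 0, 0.2, 0, 4.2, 1, 0, 0, 0, 0.2, 0, 4.2, 1])

```text
time: 11.3
tool_pos: [0.6171, -0.0176, 0.0149]
ee_rot: [3.141, -0.001, 0.001]
wrist_force: [-0.1, 0.1, -0.3]
width: 0.0656
finger_force: 0.0
```

Call:
move_arm(deltas=[0, 0, 0, 0, 0, 0, 1, 0, 0, 0, 0, 0, 0, 1, 0, 0, 0, 0, 0, 0, 1])

```text
time: 11.6
tool_pos: [0.617, -0.0175, 0.0147]
ee_rot: [3.142, -0.001, 0.001]
wrist_force: [-0.7, 1.2, 2.6]
width: 0.0605
finger_force: 29.8
```

Call:
move_arm(deltas=[0, 0, 0, 0, 0, -2, 1, 0, 0, 0, 0, 0, -5, 1, 0, 0, 0, 0, 0, -8, 1, 0, 0, 0, 0, 0, -11, 1, 0, 0, 0, 0, 0, -12, 1, 0, 0, 0, 0, 0, -12, 1])

```text
time: 12.2
tool_pos: [0.6176, -0.0177, 0.1355]
ee_rot: [3.141, -0.003, 0.001]
wrist_force: [0.2, 0.2, -1.9]
width: 0.0604
finger_force: 29.8
```

```bash
python3 d.py .553 -.255 .13 0
```

```text
dpos cm [-6.48 23.73  0.54] rot [ 0.001 -0.003  0.001] at [ 0.6176 -0.0177  0.1355] [ 3.141e+00 -3.000e-03  1.000e-03]
```

Call:
move_arm(deltas=[0, 0, 0, -0.8, 3, 0, 1, 0, 0, 0, -1.9, 7, 0, 1, 0, 0, 0, -3, 11, 0, 1, 0, 0, 0, -4.1, 15, 0, 1, 0, 0, 0, -5.2, 19, 0, 1, 0, 0, 0, -6, 22, 0, 1, 0, 0, 0, -6.5, 23.7, 0, 1, 0, 0, 0, -6.5, 23.7, 0, 1])

```text
time: 13.0
tool_pos: [0.5503, -0.2559, 0.1317]
ee_rot: [-3.14, 0.003, -0.002]
wrist_force: [0.0, 0.2, -1.5]
width: 0.0606
finger_force: 29.8
```

Call:
move_arm(deltas=[0, 0, 0, 0, 0, 0, 1, 0, 0, 0, 0, 0, 2, 1, 0, 0, 0, 0, 0, 4, 1, 0, 0, 0, 0, 0, 4, 1, 0, 0, 0, 0, 0, 4, 1, 0, 0, 0, 0, 0, 4, 1])

```text
time: 13.6
tool_pos: [0.553, -0.254, 0.0955]
ee_rot: [3.141, -0.002, 0.002]
wrist_force: [0.5, 0.1, -1.3]
width: 0.0605
finger_force: 29.8
```

```bash
python3 d.py .553 -.255 .071 0;  python3 -c "
from h import *
s=snap('scene','scene5.png');b=s['image'][140:280,160:320,::-1]
cv2.imwrite('pics/c5.png',cv2.resize(b,(640,560)))"
```

```text
dpos cm [-0.    0.1   2.45] rot [ 0.001 -0.002  0.002] at [ 0.553  -0.254   0.0955] [ 3.141e+00 -2.000e-03  2.000e-03]
```

View pics/c5.png

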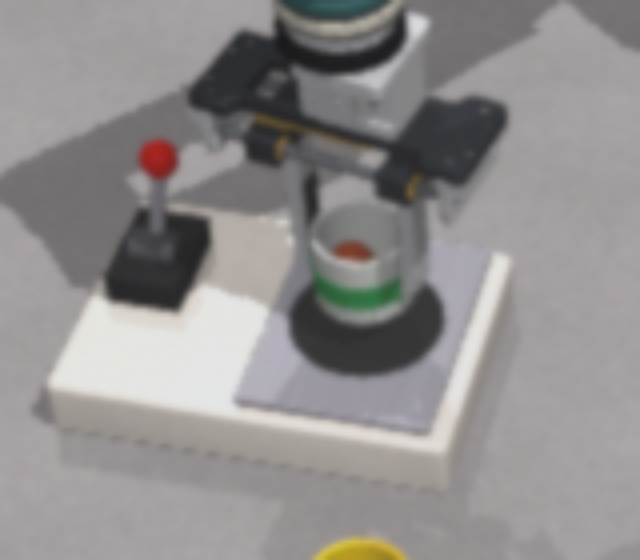

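The jar with the ball hangs upright over the pad. I'm lowering it.

Call:
move_arm(deltas=[0, 0, 0, 0, 0.1, 1, 1, 0, 0, 0, 0, 0.1, 1.8, 1, 0, 0, 0, 0, 0.1, 2.3, 1, 0, 0, 0, 0, 0.1, 2.5, 1, 0, 0, 0, 0, 0.1, 2.6, 1, 0, 0, 0, 0, 0.1, 2.6, 1, 0, 0, 0, 0, 0.1, 2.6, 1])

```text
time: 14.35
tool_pos: [0.5514, -0.2554, 0.0695]
ee_rot: [-3.141, 0.001, 0.001]
wrist_force: [-3.6, 2.3, 5.1]
width: 0.0605
finger_force: 29.8
```

Call:
move_arm(deltas=[0, 0, 0, 0, 0, -0.1, 0.2, 0, 0, 0, 0, 0, -0.1, -0.2, 0, 0, 0, 0, 0, -0.1, -1, 0, 0, 0, 0, 0, -0.1, -1, 0, 0, 0, 0, 0, -0.1, -1, 0, 0, 0, 0, 0, -0.1, -1, 0, 0, 0, 0, 0, -0.1, -1, 0, 0, 0, 0, 0, -0.1, -1])

```text
time: 15.15
tool_pos: [0.5519, -0.2556, 0.0691]
ee_rot: [3.142, 0.0, 0.001]
wrist_force: [0.4, 0.1, 0.1]
width: 0.094
finger_force: 0.0
```

Call:
move_arm(deltas=[0, 0, 0, 0, 0, -3, -1, 0, 0, 0, 0, 0, -7, -1, 0, 0, 0, 0, 0, -11, -1, 0, 0, 0, 0, 0, -14, -1, 0, 0, 0, 0, 0, -14, -1, 0, 0, 0, 0, 0, -14, -1])

```text
time: 15.75
tool_pos: [0.5521, -0.2557, 0.2096]
ee_rot: [3.141, -0.001, 0.001]
wrist_force: [0.1, -0.6, -0.2]
width: 0.0941
finger_force: 0.0
```

```bash
python3 -c "
from h import *
from d import delta
s=snap('scene','scene6.png'); im=s['image']; h=cv2.cvtColor(im,cv2.COLOR_RGB2HSV)
m=((h[...,1]>150)&((h[...,0]<8)|(h[...,0]>172))).astype(np.uint8); m[:160]=0;m[200:]=0;m[:,:180]=0;m[:,220:]=0
c=cv2.moments(m,True); u=(c['m10']/c['m00'],c['m01']/c['m00']); k=onplane(s,[u],.12)[0]; print('knob',u,c['m00'],k)
q=cloud(s).reshape(-1,3); t=q[(q[:,2]>.097)&(q[:,2]<.112)]; c=np.array([.552,-.255])
for _ in range(3):
    kk=t[np.linalg.norm(t[:,:2]-c,axis=1)<.038][:,:2]
    sol=np.linalg.lstsq(np.c_[2*kk,np.ones(len(kk))],(kk**2).sum(1),rcond=None)[0]; c=sol[:2]
print('jar',len(kk),c,np.sqrt(sol[2]+c@c))
t=q[(q[:,2]>.051)&(q[:,2]<.06)&(abs(q[:,0]-.55)<.1)&(abs(q[:,1]+.25)<.1)]; print('platform',cv2.minAreaRect(t[:,:2].astype(np.float32)))
delta(.49,-.41,.21,.17)
cv2.imwrite('pics/c6.png',cv2.resize(im[140:280,160:320,::-1],(640,560)))"
```

```text
knob (199.10344827586206, 179.41379310344828) 58.0 [ 0.5316315  -0.40701912  0.12      ]
jar 193 [ 0.5519568  -0.25472705] 0.02888409302054217
platform ((0.5563095808029175, -0.27004098892211914), (0.16946010291576385, 0.1738741099834442), 11.901774406433105)
dpos cm [-6.16 15.46 -0.22] rot [-0.001  0.001 -0.169] at [ 0.5515 -0.2553  0.2078] [-3.141e+00  2.000e-03  1.000e-03]
```

View pics/c6.png

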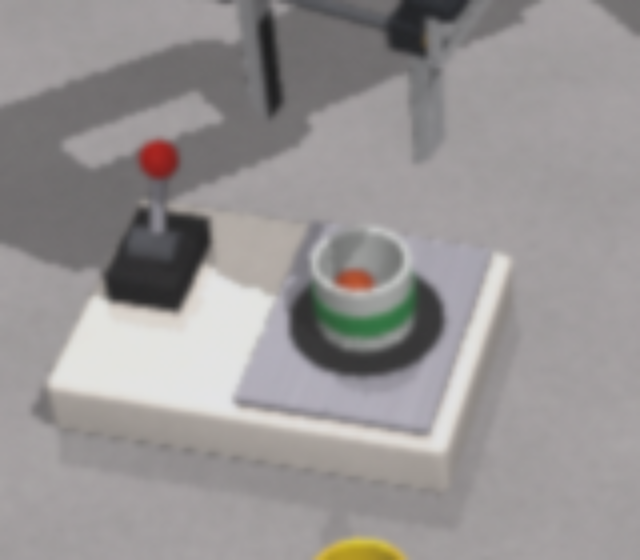

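The jar is upright on the pad with the ball inside, and the fit puts it within about 2 mm of the pad centre. The knob is at crop (159,160), which is (0.532, -0.407).

Call:
move_arm(deltas=[0, 0, -0.1, -3, 5, 0, 1, 0, 0, -0.174, -5.9, 10, 0, 1, 0, 0, -0.174, -5.9, 15.8, 0, 1, 0, 0, -0.174, -5.9, 15.8, 0, 1, 0, 0, -0.174, -5.9, 15.8, 0, 1, 0, 0, -0.174, -5.9, 15.8, 0, 1, 0, 0, -0.174, -5.9, 15.8, 0, 1, 0, 0, -0.174, -5.9, 15.8, 0, 1])

```text
time: 16.6
tool_pos: [0.4936, -0.412, 0.209]
ee_rot: [-3.141, 0.0, 0.177]
wrist_force: [0.6, -0.3, -0.2]
width: 0.0335
finger_force: 0.0
```

```bash
python3 d.py .4926 -.4135 .11 .174
```

```text
dpos cm [-0.12  0.14  9.9 ] rot [-0.001  0.     0.003] at [ 0.4936 -0.412   0.209 ] [-3.141  0.     0.177]
```

Call:
move_arm(deltas=[0, 0, 0, -0.1, 0.1, 0, 1, 0, 0, 0, -0.1, 0.1, 3, 1, 0, 0, 0, -0.1, 0.1, 7, 1, 0, 0, 0, -0.1, 0.1, 9.9, 1, 0, 0, 0, -0.1, 0.1, 9.9, 1, 0, 0, 0, -0.1, 0.1, 9.9, 1])

```text
time: 17.2
tool_pos: [0.4924, -0.4144, 0.1106]
ee_rot: [-3.141, 0.0, 0.175]
wrist_force: [0.1, 0.2, 1.0]
width: 0.0007
finger_force: 0.0
```

Call:
move_arm(deltas=[0, 0, 0, 1, 0, 0, 1, 0, 0, 0, 2, 0, 0, 1, 0, 0, 0, 3.2, 0, 0, 1, 0, 0, 0, 4.4, 0, 0, 1, 0, 0, 0, 5.6, 0, 0, 1, 0, 0, 0, 6.6, 0, 0, 1, 0, 0, 0, 7.4, 0, 0, 1, 0, 0, 0, 7.4, 0, 0, 1])

```text
time: 18.0
tool_pos: [0.5659, -0.4011, 0.1091]
ee_rot: [-3.14, 0.001, 0.176]
wrist_force: [-0.3, -0.3, -0.2]
width: 0.0007
finger_force: 0.0
```

Call:
move_arm(deltas=[0, 0, 0, 0.4, 0, 0, 1, 0, 0, 0, 0.7, 0, 0, 1, 0, 0, 0, 0.7, 0, 0, 1, 0, 0, 0, 0.7, 0, 0, 1])

```text
time: 18.4
tool_pos: [0.5667, -0.4011, 0.1092]
ee_rot: [-3.138, 0.011, 0.172]
wrist_force: [-12.5, 0.1, 1.6]
width: 0.0005
finger_force: 5.9
```

```bash
python3 -c "
from h import *
s=snap('scene','scene7.png'); im=s['image']; h=cv2.cvtColor(im,cv2.COLOR_RGB2HSV)
m=((h[...,1]>150)&((h[...,0]<8)|(h[...,0]>172))).astype(np.uint8); m[:160]=0;m[215:]=0;m[:,:170]=0;m[:,225:]=0
c=cv2.moments(m,True); u=(c['m10']/c['m00'],c['m01']/c['m00']); print('knob',u,c['m00'],onplane(s,[u],.12)[0])
cv2.imwrite('pics/c7.png',cv2.resize(im[140:280,160:320,::-1],(640,560)))"
```

```text
knob (192.20833333333334, 194.0) 72.0 [ 0.58585514 -0.39525714  0.12      ]
```

View pics/c7.png

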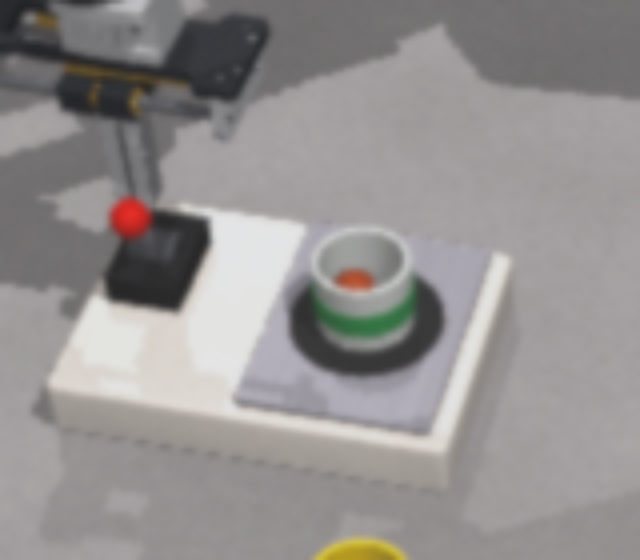

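The lever is fully over and on its stop (12.5 N), with the knob about 55 mm from where it started. I'm backing off.

Call:
move_arm(deltas=[0, 0, 0, -2, 0, 0, 1, 0, 0, 0, -5, 0, 0, 1, 0, 0, 0, -7, 0, 0, 1, 0, 0, 0, -7, 0, -4, 1, 0, 0, 0, -7, 0, -9, 1, 0, 0, 0, -7, 0, -13, 1, 0, 0, 0, -7, 0, -13, 1, 0, 0, 0, -7, 0, -13, 1])

```text
time: 19.25
tool_pos: [0.5037, -0.4133, 0.242]
ee_rot: [3.138, -0.003, 0.175]
wrist_force: [-0.3, 0.4, 0.2]
width: 0.0002
finger_force: 0.0
```

```bash
python3 -c "
from h import *
s=snap('scene','scene8.png'); im=s['image']; h=cv2.cvtColor(im,cv2.COLOR_RGB2HSV)
m=((h[...,1]>150)&((h[...,0]<8)|(h[...,0]>172))).astype(np.uint8); m[:160]=0;m[215:]=0;m[:,:170]=0;m[:,225:]=0
c=cv2.moments(m,True); u=(c['m10']/c['m00'],c['m01']/c['m00']); print('knob',u,c['m00'],onplane(s,[u],.12)[0])
"
```

```text
knob (192.2608695652174, 193.95652173913044) 69.0 [ 0.58566626 -0.3952192   0.12      ]
```

View pics/scene8.png

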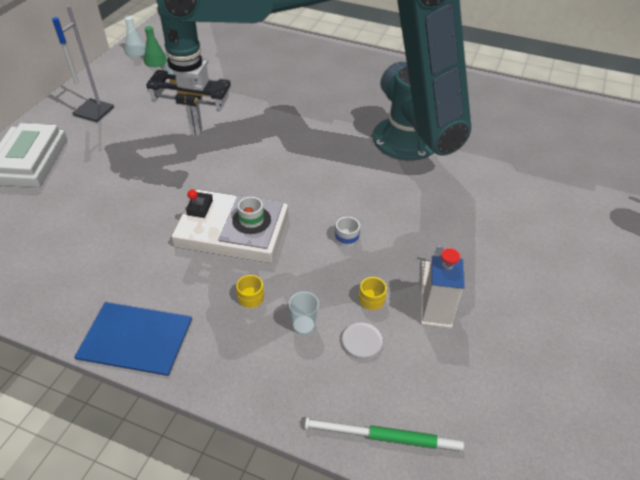

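The jar stands on the pad (251,212), the lever has stayed over (192,194), the plunger is back up and everything else is where it was.

```bash
python3 -c "
from bench import robot
print(robot.close_job())"
```

```text
the job is handed in; nothing more can be done
None
```

The job is done and handed in at about 19 s: the ball is in the green jar, the jar stands upright on the pad, the lever is fully on, and the last picture shows the other items where they were.

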